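# Draw the sample tile out from under the reagent shelf and weigh the sample

## Robot

A 6-joint arm with a two-finger parallel gripper is mounted at the origin on the work surface. World frame = base frame: x ahead of the robot, y to its left, z up, the work surface at z = 0. Lengths are in m, angles in degrees, forces in N, time in s.
With the tool pointing down it reaches from about 0.4 to 0.925 m from the base axis. Payload 3.4 kg.
Tool frame: the origin (TCP) lies at the very end of the fingers, on their centre line; the grasp point (between the pads) lies 19 mm behind it; z points along the fingers, y is the direction in which the jaws open and shut (so a half turn about z gives the same grasp; the last joint's range is limited). The gripper opens to 85 mm and grips with 20 to 120 N. Pads are 22 mm wide; open, the fingers measure 114 mm over their backs; the gripper's body (76 mm by 85 mm) begins 54 mm behind the grasp point. The pads swing forward as they close: fully open they stand 13 mm farther back than shut.
Start: joints at [-68.039, 17.578, 86.31, -0, 76.112, -4.211], TCP at [0.254, -0.516, 0.231] pointing down, gripper open.
Joint ranges: [-179.03, 179.03], [-60, 130.46], [8.19, 133.38], [-81.62, 261.62], [5.75, 156.47], [-153.77, 153.77]. Speed limits (degrees/s): [147.25, 147.25, 180, 180, 180, 180].

## Interface

Orientations are given as [roll, pitch, yaw] about the fixed x, y, z axes, in that order (R = Rz(yaw) Ry(pitch) Rx(roll)).
In Python, from plant import env gives the robot as it stands. The module is installed in compiled form; this text tells all that it offers.
- The arm moves only by the tool carry_out, never from a script. Its argument "motion" is a list of rows, each a list of 3 entries, a list of its own where there are three numbers: the shift along the tool's x, y, z in mm, then the turn about the tool's z in rad, then the finger opening in mm, from 0 to 85.4. In form: [[[tx, ty, tz], roll, claw], ...]. A call has 1 to 20 rows; each row shifts and turns the commanded pose from where the row before left it, along the tool's axes as they then stand; what a row does not reach is not made up. A row lasts 1/12 s, in which the tool goes at most 41.7 mm and 7.16 degrees, less where a joint would pass 70% of its speed; a pose out of reach is approached as far as the arm can. A call with a gripper value outside its range is refused whole. The fingers move at their own pace and stop on an object; "squeeze" is the grip in N (left out, the last holds). Time passes only in rows, so rows that do not move let the fingers close. It gives the time, the measured TCP pose, the force and the opening at its end, in the units of the state.
- env.state(): the state, without advancing time (a new reading comes with each control period).
- env.read_camera(name): name is "scene" or "top"; returns a dict with "image" (400x640x3 uint8, red, green, blue), "fovy" (degrees; the focal length in pixels is half the picture's height over the tangent of half this angle, whatever the lens; pixels are square), "cx", "cy" (the principal point, pixels), "R" (3x3) and "t" (3): a world point X has camera coordinates R X + t. Camera axes: x right, y down, z forward; pixel columns grow to the right and rows downward; lengths in m; the calibration is good to about 2 mm. A picture is of the moment at which its call begins. There is no depth.
- env.job_done(): hands the job in, once; it reports no verdict.
Trained networks look in the newest picture that a camera, given by its name, has taken for a name from the list of things; names that differ only in an ending like _2 or _b are one class to them, and where a whole thing is asked for, a point or a joint stands for the part that bears it (a point fixed in the world has none). Each returns a list of dicts, best first, with "score" (0 to 1); they miss things now and then, are a little off and sometimes report something else, mostly with a low value. They report only what shows in the picture. A call takes as long as a camera call. They do not tell look-alikes from the thing itself.
- env.trace(camera, query): "pixels" (400x640 bool, what is visible of it) and "rect" ([centre column, centre row, width, height] in pixels, round what is visible of it).
- env.spot_point(camera, query): "xy" ([column, row] in pixels: a listed point, or the origin of a listed thing).
The state is a dict: "time_s": time; "joint_pos": joint angles; "dq": joint speeds; "tau": joint torques, N m; "tool_pos": TCP position; "ee_rot": TCP orientation; "contact_force": force on the tool from outside, world axes, zero at the start; "wrist_torque": the same for the moment, N m; "finger_gap": finger opening in m.
Only numpy, scipy, OpenCV 4.12 (cv2) and the standard library are available. Lean on these libraries where they do the work, as an engineer would, in place of code of your own. Each camera call takes 0.05 s, during which the arm holds its last target. There are 200 camera calls.

## Task

The white porcelain tile with the small sample bottle on it has been left under the glass shelf: press on the bare near part of the tile with tilted fingertips and drag it out, the bottle riding upright on it, until its near edge lies squarely against the steel stop strip, inside the yellow outline, and let go of it. Then lift the sample bottle off the tile and set it upright, wholly on the balance pan, leaving the tile at the stop. Do not press hard enough to crack the tile, do not tip or drop the bottle, and leave all the other bottles and bits where they stand.

Things in the scene. Friction and masses are not known exactly. Their poses are not given: they have to be found in the camera images.
- tile: loose white porcelain tile 100 (its x) x 140 (its y) x 8 thick, about 280 g, origin at centre of underside, z up. Starts wholly beneath the glass shelf, near edge 2 to 20 mm behind the shelf's edge, within 0.12 rad of the bay's yaw. Too wide to grip; a press of 8 to 20 N on top is enough to slide it (friction on the slick board about 0.15, more under fingertips). Brittle: cracks above 60 N
- sample: the sample: small amber bottle with red cap, 38 diameter x 60 high, about 80 g, rigid, standing loose on the far half of the tile, 15 to 25 mm beyond its middle and up to 35 mm to one side. Origin at the centre of its underside, z up
- bay (a point): where the tile's origin belongs: on the dark slide board (8 above the bench, 250 wide), midway along the steel stop strip and 50 from its face. x points from the strip towards the shelf, y along the strip, z up. The strip is fixed, 200 long, 16 deep, as high as the tile (8 above the board). A yellow outline 170 wide inside, open to the strip, marks the bay
- shelf_edge (a point): middle of the lower front edge of the fixed glass shelf: underside 190 above the bench, 10 thick, 380 wide, reaching 200 back from here; 16 mm corner posts 172 either side of the midline. Axes as the bay's, 80 beyond it along x. A tool tilted 25 to 45 degrees, fingers pointing forward and down, gets its tips under it
- pan (a point): centre of the top face of the balance's round steel pan, 100 diameter, 66 above the bench. The white balance, 200 (x) x 170 x 52 high, is rigid and fixed, at the left or right of the slide board; its centre lies 20 nearer the robot than the pan's. At the other side stands a blue hotplate stirrer, 200 x 160 x 65
- shelf_jar: white plastic jar with blue cap, 66 dia x 100, on the glass shelf; loose, origin under its middle; a bystander
- shelf_amber: amber bottle with red cap, 56 dia x 130, on the glass shelf; loose, origin under its middle; a bystander
- shelf_clear: clear jar with white cap, 52 dia x 85, on the glass shelf; loose, origin under its middle; a bystander
- bench_amber: squat amber bottle with red cap, 44 dia x 75, on the bench about 150 mm beside the bay's midline; loose, origin under its middle; a bystander
- beaker: small glass beaker, 48 dia x 65, on the bench about 150 mm beside the bay's midline, on the other side; loose, origin under its middle; a bystander
- red_cap: loose red screw cap, 42 dia x 12, on the bench in front of the stop strip; loose, origin under its middle; a bystander
- marker: pink marker pen, 130 x 11 x 11, on the bench in front of the stop strip; loose, origin under its middle; a bystander
Things that resemble listed ones, but are neither listed nor needed, are in the scene too. Of the things like the tile, leave any that is black or orange; of the rest the larger one is meant.

How it is judged (in metres and radians):
On the way:
1. the tile lies squarely against the stop strip inside the outline, let go, with the sample standing on it (x of tile in the frame of bay between -0.004 and 0.005 m and y of tile in the frame of bay between -0.015 and 0.015 m and angle between the x axis of tile and the x axis of bay, either way round below 0.06 rad and z of tile in the frame of bay between -0.003 and 0.003 m and z of sample in the frame of tile between 0.004 and 0.012 m and x of sample in the frame of tile between -0.05 and 0.05 m and y of sample in the frame of tile between -0.07 and 0.07 m and angle between sample's own z axis and vertical below 0.1 rad and linear speed of each of sample, tile below 0.01 m/s and contact force between the fingers and tile below 0.2 N and contact force between the fingers and sample below 0.2 N), for 0.2 s.
At the end, for the whole second after the job is handed in: Sample upright (0.1 rad) and at rest on the pan, within 30 mm of its centre, released; tile flat, near edge within 6 mm of the stop (5 when first let go), middle within 16 mm (15) of the bay's midline, square within 0.07 rad (0.06) (horizontal distance between sample and pan below 0.03 m and z of sample in the frame of pan between -0.004 and 0.004 m and angle between sample's own z axis and vertical below 0.1 rad and x of tile in the frame of bay between -0.004 and 0.006 m and y of tile in the frame of bay between -0.016 and 0.016 m and angle between the x axis of tile and the x axis of bay, either way round below 0.07 rad and z of tile in the frame of bay between -0.003 and 0.003 m and linear speed of each of sample, tile below 0.01 m/s and contact force between the fingers and sample below 0.1 N); the robot touches nothing.
It fails at once if the tile is pressed with more than 60 N (it cracks) (contact force between the fingers and tile above 60 N).
It fails at once if the sample is tipped by more than about 35 degrees (angle between sample's own z axis and vertical above 0.6 rad).
It fails at once if the sample is dropped or thrown (faster than 0.5 m/s with no finger on it) (linear speed of sample above 0.5 m/s and contact force between the fingers and sample below 0.05 N).
It fails at once if a bystander is shifted by more than 25 mm (distance of any of shelf_jar, shelf_amber, shelf_clear, bench_amber, beaker, red_cap, marker from where it was at the start of the episode above 0.025 m).
It fails at once if a standing bystander is knocked over (angle between any of shelf_jar, shelf_amber, shelf_clear, bench_amber, beaker, red_cap's own z axis and vertical above 0.5 rad).
It also fails if it takes over 67 s, if anything falls off the work surface, if the arm or the gripper's body presses on something with over 40 N, if the wrist force passes 120 N, or if a joint passes its speed limit or range.

## Working session

There is one attempt and no reset: what is moved stays moved. The work goes in short steps, Python scripts to look and compute and a tool call to move; the robot and the scene stay as the last step left them, time stands still between calls to the robot, and variables do not carry over. Pictures are saved under pics/ and viewed, about 8 in all and at most 12, crops included, and the job is handed in when it is done.

Besides the shell and the picture viewer there is one more tool, called after ">>>" in YAML: its name, and indented under it one key for each argument. carry_out: Moves the arm, as the interface text tells. Its arguments: {"type":"object","properties":{"motion":{"type":"array","items":{"type":"array"}},"squeeze":{"type":"number"}},"required":["motion"]}

```bash
mkdir -p pics
cat > h.py <<'E'
import numpy as np, cv2
from plant import env
def cam(n):
    c=env.read_camera(n); f=c['image'].shape[0]/2/np.tan(np.radians(c['fovy'])/2)
    c['f']=f; c['R']=np.array(c['R']); c['t']=np.array(c['t']); return c
def save(c,name,box=None,s=1):
    im=c['image'][:,:,::-1]
    if box: im=im[box[1]:box[3],box[0]:box[2]]
    im=cv2.resize(im,None,fx=s,fy=s,interpolation=cv2.INTER_CUBIC); cv2.imwrite('pics/'+name,im)
def ray(c,uv):
    d=np.array([(uv[0]-c['cx'])/c['f'],(uv[1]-c['cy'])/c['f'],1.])
    return -c['R'].T@c['t'], c['R'].T@d
def onz(c,uv,z):
    o,d=ray(c,uv); return o+d*(z-o[2])/d[2]
def proj(c,X):
    p=c['R']@np.array(X)+c['t']; return p[:2]/p[2]*c['f']+[c['cx'],c['cy']]
def tri(c1,u1,c2,u2):
    o1,d1=ray(c1,u1);o2,d2=ray(c2,u2)
    d1/=np.linalg.norm(d1);d2/=np.linalg.norm(d2)
    s=np.linalg.lstsq(np.c_[d1,-d2],o2-o1,rcond=None)[0]
    a,b=o1+d1*s[0],o2+d2*s[1]; return (a+b)/2,np.linalg.norm(a-b)
E
python3 - <<'E'
from h import *
print(env.state())
cs={n:cam(n) for n in('scene','top')}
save(cs['scene'],'s0.png');save(cs['top'],'t0.png')
for n,c in cs.items():
    print(n,c['f'],-c['R'].T@c['t'],c['R'][2])
    for q in ['tile','sample','bay','shelf_edge','pan','red_cap','marker','bench_amber','beaker']:
        print(n,q,[(np.round(r['xy'],1).tolist(),round(r['score'],2)) for r in env.spot_point(n,q)])
E
```

```text
{'time_s': 0.0, 'joint_pos': array([-6.80391500e+01,  1.76225276e+01,  8.63838873e+01, -1.20439590e-03,
        7.61122616e+01, -4.21118542e+00]), 'dq': array([ 0.04217959, -0.0007697 , -0.02916973,  0.0354596 , -0.03586843,
        0.02926973]), 'tau': array([ 2.24698568e-03, -4.57541227e+01, -2.51913607e+01,  1.57138775e-04,
        1.31354149e-02,  4.40938464e-06]), 'tool_pos': array([ 0.2533201 , -0.51540268,  0.2303784 ]), 'ee_rot': array([-1.79881558e+02, -7.54931866e-03,  2.61723179e+01]), 'contact_force': array([ 0.0274618 , -0.95671451,  0.99840664]), 'wrist_torque': array([-0.02375625,  0.02917452,  0.02837588]), 'finger_gap': 0.08528152299054344}
scene 360.9370851776738 [0.54326682 0.73597373 0.85917904] [-0.02535507 -0.71809916 -0.69547877]
scene tile [([272.8, 231.3], 0.78), ([215.1, 310.3], 0.73), ([395.3, 277.9], 0.67), ([393.5, 170.9], 0.65)]
scene sample [([273.6, 229.0], 0.55), ([292.3, 179.6], 0.29)]
scene bay [([322.7, 222.7], 0.85)]
scene shelf_edge [([290.9, 180.9], 0.58), ([316.6, 266.9], 0.58)]
scene pan [([329.0, 146.3], 0.59)]
scene red_cap [([357.0, 245.2], 0.57)]
scene marker [([346.4, 210.5], 0.63), ([272.3, 224.6], 0.56)]
scene bench_amber [([314.9, 268.7], 0.93)]
scene beaker [([312.3, 192.3], 0.72)]
top 371.5585118464336 [ 0.47593673 -0.00117118  1.08708558] [ 0.0511861   0.0164231  -0.99855409]
top tile [([240.6, 108.7], 0.93), ([416.9, 311.0], 0.83), ([265.0, 276.5], 0.67), ([300.8, 244.6], 0.29)]
top sample []
top bay [([335.1, 210.0], 0.81)]
top shelf_edge [([338.8, 172.5], 0.76)]
top pan [([453.0, 233.3], 0.64)]
top red_cap [([352.0, 245.2], 0.23)]
top marker [([354.9, 244.6], 0.44)]
top bench_amber [([283.3, 200.2], 0.56)]
top beaker [([383.1, 208.5], 0.8), ([301.6, 245.8], 0.26)]
```

View pics/s0.png

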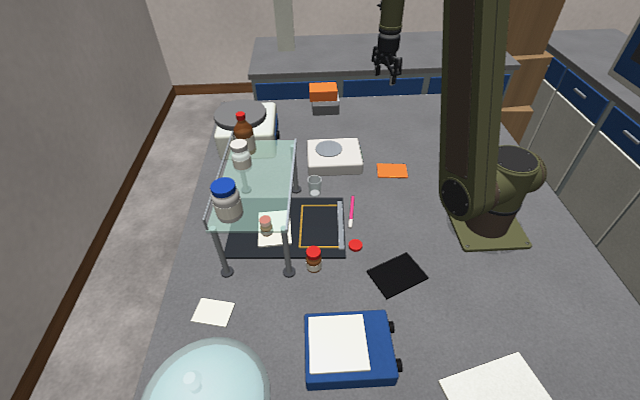

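View pics/t0.png

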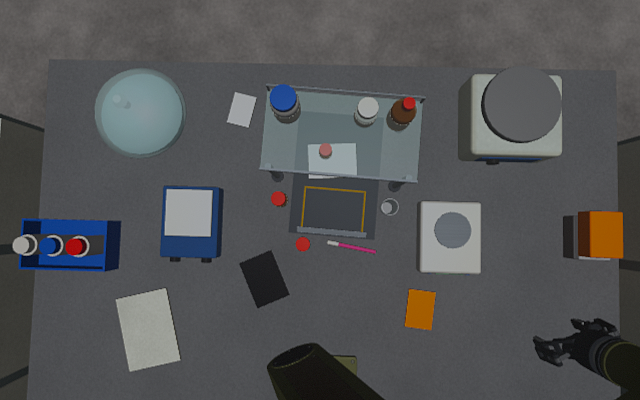

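Scene view: the white tile with the bottle lies under the shelf at (272,229) in scene and (332,160) in top. Other tile-like things in top are small white (240,108), black (264,278), orange (420,310), the hotplate top (188,212), and the cream pad (148,328). The sample is at (326,150) top. The other red-capped bottles are bench_amber (279,199) and shelf_amber (403,110). The pan is (453,230); the big grey-pan balance at (520,105) is a decoy. I choose the white tile under the shelf that carries the bottle, and check it in a close crop.

Run:
```python
from h import *
c=cam('top');s=cam('scene')
a=cv2.resize(c['image'][80:260,255:400],None,fx=3.3,fy=3.3,interpolation=cv2.INTER_CUBIC)
save(c,'t1.png',(250,80,490,280),3.3)
save(s,'s1.png',(195,95,405,285),3.5)
print('bay',onz(c,(335.1,210),.008),onz(s,(322.7,222.7),.008),tri(c,(335.1,210),s,(322.7,222.7)))
print('edge',onz(c,(338.8,172.5),.19),onz(s,(290.9,180.9),.19))
print('pan',onz(c,(453,233.3),.066),onz(s,(329,146.3),.066),tri(c,(453,233.3),s,(329,146.3)))
```

```text
bay [ 0.51767811 -0.03268109  0.008     ] [ 0.50932878 -0.03306246  0.008     ] (array([ 0.51349764, -0.03226345,  0.00946387]), np.float64(0.008274702554330653))
edge [ 0.60190374 -0.03416265  0.19      ] [ 0.59726802 -0.03221448  0.19      ]
pan [ 0.46012764 -0.3536575   0.066     ] [ 0.46745286 -0.36045815  0.066     ] (array([ 0.46411983, -0.35193594,  0.07190353]), np.float64(0.007826664762991025))
```

View pics/t1.png

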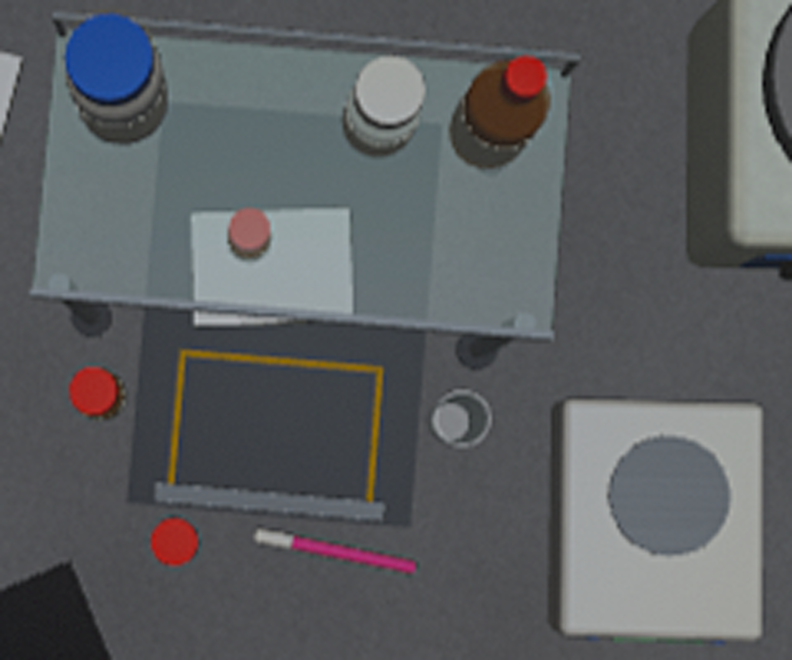

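View pics/s1.png

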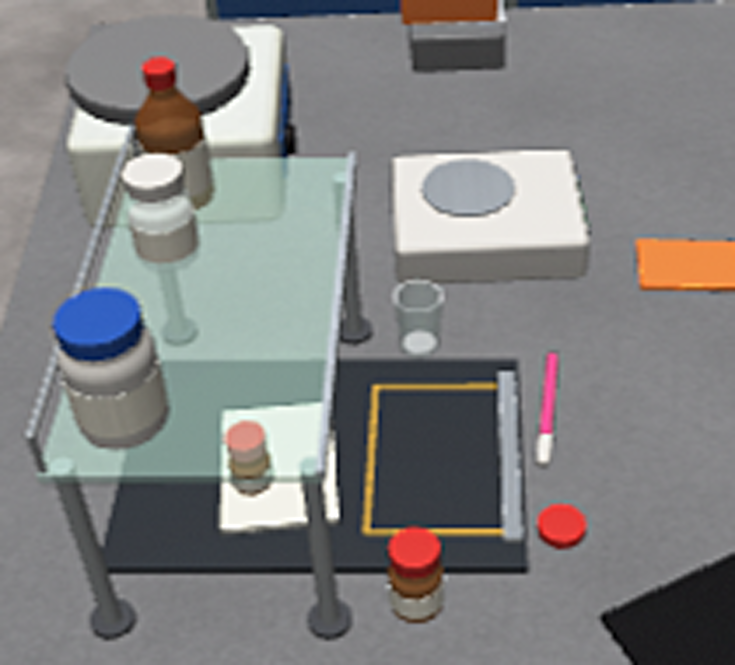

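Run:
```python
from h import *
c=cam('top');s=cam('scene')
T=lambda p:(p[0]/3.3+250-.35,p[1]/3.3+80-.35)
S=lambda p:(p[0]/3.5+195-.35,p[1]/3.5+95-.35)
def P(l,c,F,pts,z):
    for p in pts: print(l,np.round(onz(c,F(p),z)*1000,1)[:2])
P('out T nl nr fl fr',c,T,[(171,487),(371,502),(182,351),(382,368)],.008)
P('out S fl fr',s,S,[(366,531),(375,386)],.008)
P('strip T top farL farR nearL nearR',c,T,[(157,483),(384,503),(157,500),(383,518)],.016)
P('strip S top farL farR nearL nearR',s,S,[(503,538),(499,371),(521,538),(515,372)],.016)
P('board T near l r',c,T,[(128,502),(410,524)],.008)
P('board S near l r',s,S,[(526,571),(518,360)],.008)
P('tile T fl fr nl nr',c,T,[(191,210),(350,208),(194,325),(353,320)],.016)
P('tile S fl fr nl',s,S,[(219,528),(222,410),(338,518)],.016)
P('edge T l r',c,T,[(32,293),(551,337)],.19)
P('pan T',c,T,[(609,495),(730,495),(669,435),(669,556)],.066)
P('pan S',s,S,[(422,188),(514,188),(468,161),(468,215)],.066)
print(tri(c,T((249,226)),s,S((246,433))))
print('base',tri(c,T((249,240)),s,S((246,433))))
for n,cc in(('top',c),('scene',s)):
  for r in env.trace(n,'tile')[:4]: 
    m=r['pixels'].astype(np.uint8); print(n,r['score'],np.round(r['rect']), m.sum())
    if (n=='top' and abs(r['rect'][0]-332)<10) or (n=='scene' and abs(r['rect'][0]-273)<10):
      q=cv2.minAreaRect(cv2.findNonZero(m)); print([np.round(1000*onz(cc,p,.016)[:2]) for p in cv2.boxPoints(q)])
```

```text
out T nl nr fl fr [465.2  63.6]
out T nl nr fl fr [ 456.7 -112.1]
out T nl nr fl fr [585.4  57.3]
out T nl nr fl fr [ 574.7 -119.4]
out S fl fr [584.5  57.5]
out S fl fr [ 574.6 -117. ]
strip T top farL farR nearL nearR [468.4  75.5]
strip T top farL farR nearL nearR [ 456.3 -122.6]
strip T top farL farR nearL nearR [453.6  75. ]
strip T top farL farR nearL nearR [ 443.2 -122. ]
strip S top farL farR nearL nearR [469.2  78.3]
strip S top farL farR nearL nearR [ 455.9 -121.6]
strip S top farL farR nearL nearR [454.2  79.3]
strip S top farL farR nearL nearR [ 440.8 -119.3]
board T near l r [451.  101.1]
board T near l r [ 438.4 -146.6]
board S near l r [452.5 107.5]
board S near l r [ 435.4 -143.8]
tile T fl fr nl nr [709.7  52.4]
tile T fl fr nl nr [714.7 -87.6]
tile T fl fr nl nr [607.8  47. ]
tile T fl fr nl nr [615.6 -92.4]
tile S fl fr nl [708.8  53.1]
tile S fl fr nl [716.6 -86.5]
tile S fl fr nl [607.9  48.4]
edge T l r [607.2 159.4]
edge T l r [ 583.9 -222.5]
pan T [ 468.7 -302.5]
pan T [ 471.3 -402. ]
pan T [ 519.6 -351.5]
pan T [ 419.8 -352.3]
pan S [ 519.1 -351.1]
pan S [ 422.3 -344.4]
pan S [ 467.4 -396.7]
pan S [ 473.7 -301.3]
(array([0.68296507, 0.00082135, 0.07668501]), np.float64(0.0023143822127771963))
base (array([6.77417348e-01, 4.10691765e-04, 7.50104503e-02]), np.float64(0.009199774280832821))
top 0.93 [265. 278.  49.  56.] 1752
top 0.74 [389. 209.  24.  17.] 267
top 0.7 [418. 311.  32.  41.] 1051
top 0.69 [244. 109.  36.  37.] 748
scene 0.89 [276. 239.  37.  17.] 328
[array([716.,  10.]), array([611.,  -7.]), array([604.,  48.]), array([705.,  64.])]
scene 0.88 [398. 276.  60.  51.] 1694
scene 0.59 [214. 312.  43.  24.] 920
```

Both views agree within about 2 mm. The bay is at about (512,-26) with yaw -3.5°. The tile centre is about (662,-20) with yaw +2.7°. The sample axis is about (682,1), and the pan (470,-352). Moves can't tilt the tool directly, so I'll see what happens at the reach limit, up high and clear of everything.

>>> carry_out:
  motion:
    - [[0,0,-40],0.104,0]
    - [[0,0,-40],0.104,0]
    - [[0,0,-40],0.104,0]
    - [[0,0,-40],0.104,0]
    - [[0,0,-40],0.104,0]
    - [[21,-33,-8],0,0]
    - [[21,-33,-8],0,0]
    - [[21,-33,-8],0,0]
    - [[21,-33,-8],0,0]
    - [[21,-33,-8],0,0]
    - [[21,-33,-8],0,0]
    - [[21,-33,-8],0,0]
    - [[21,-33,-8],0,0]
    - [[21,-33,-8],0,0]
    - [[21,-33,-8],0,0]
    - [[21,-33,-8],0,0]
    - [[21,-33,-8],0,0]
    - [[21,-33,-8],0,0]
    - [[21,-33,-8],0,0]
    - [[21,-33,-8],0,0]

```text
time_s: 2.97
tool_pos: [0.5999, -0.0401, 0.5519]
ee_rot: [180.0, -0.0, -3.6]
contact_force: [0.8, -0.5, 0.4]
finger_gap: -0.0
```

>>> carry_out:
  motion:
    - [[40,0,0],0,0]
    - [[40,0,0],0,0]
    - [[40,0,0],0,0]
    - [[40,0,0],0,0]
    - [[40,0,0],0,0]
    - [[40,0,0],0,0]
    - [[40,0,0],0,0]
    - [[40,0,0],0,0]
    - [[0,0,0],0,0]

```text
time_s: 3.72
tool_pos: [0.8452, -0.0572, 0.4853]
ee_rot: [-180.0, -3.8, -3.6]
contact_force: [0.4, -0.4, -1.8]
finger_gap: 0.0001
```

>>> carry_out:
  motion:
    - [[40,0,0],0,0]
    - [[40,0,0],0,0]
    - [[40,0,0],0,0]
    - [[40,0,0],0,0]
    - [[40,0,0],0,0]
    - [[40,0,0],0,0]

```text
time_s: 4.22
tool_pos: [0.9502, -0.0634, 0.4276]
ee_rot: [179.9, -12.5, -3.6]
contact_force: [-0.1, -0.5, -0.5]
finger_gap: 0.0002
```

>>> carry_out:
  motion:
    - [[0,0,-40],0,0]
    - [[0,0,-40],0,0]
    - [[0,0,-40],0,0]
    - [[0,0,0],0,0]

```text
time_s: 4.55
tool_pos: [0.8885, -0.0591, 0.53]
ee_rot: [179.9, -14.8, -3.6]
contact_force: [-1.1, 0.1, 2.3]
finger_gap: -0.0002
```

Pushing against the reach limit does tilt the tool, and the tilt stays. I'll carry on to about 33°.

>>> carry_out:
  motion:
    - [[40,0,0],0,0]
    - [[40,0,0],0,0]
    - [[40,0,0],0,0]
    - [[40,0,0],0,0]
    - [[40,0,0],0,0]
    - [[40,0,0],0,0]
    - [[40,0,0],0,0]
    - [[40,0,0],0,0]

```text
time_s: 5.22
tool_pos: [1.0162, -0.0669, 0.4882]
ee_rot: [179.9, -26.8, -3.6]
contact_force: [0.3, -0.1, -0.3]
finger_gap: -0.0
```

>>> carry_out:
  motion:
    - [[40,0,0],0,0]
    - [[40,0,0],0,0]
    - [[40,0,0],0,0]
    - [[0,0,-20],0,0]

```text
time_s: 5.55
tool_pos: [1.0407, -0.0682, 0.502]
ee_rot: [179.9, -31.2, -3.6]
contact_force: [0.1, -0.6, -2.7]
finger_gap: 0.0003
```

```bash
cat >> h.py <<'E'
from scipy.spatial.transform import Rotation as Ro
def go(*tgts):
    s=env.state(); R=Ro.from_euler('xyz',s['ee_rot'],degrees=True).as_matrix(); p=np.array(s['tool_pos'])
    print('pos',np.round(p*1e3,1),'rot',np.round(s['ee_rot'],1),'F',np.round(s['contact_force'],1),'t',s['time_s'],'j',np.round(s['joint_pos'],1))
    for t in tgts:
        t=np.array(t)/1e3; d=R.T@(t-p)*1e3; print(t,'tool shift',np.round(d,1),'norm',round(np.linalg.norm(d))); p=t
E
python3 -c "
from h import *
go((500,-25,420),(500,-22,70),(631,-21,45))"
```

```text
pos [1040.7  -68.2  502. ] rot [179.9 -31.2  -3.6] F [ 0.1 -0.6 -2.7] t 5.55 j [-6.6 44.3  8.5  1.5 96.  87.6]
[ 0.5   -0.025  0.42 ] tool shift [-506.4   -8.8 -210.9] norm 549
[ 0.5   -0.022  0.07 ] tool shift [-181.5   -3.4  299.2] norm 350
[ 0.631 -0.021  0.045] tool shift [98.8 -9.4 89.1] norm 133
```

>>> carry_out:
  motion:
    - [[-34,-0.6,-14],0,0]
    - [[-34,-0.6,-14],0,0]
    - [[-34,-0.6,-14],0,0]
    - [[-34,-0.6,-14],0,0]
    - [[-34,-0.6,-14],0,0]
    - [[-34,-0.6,-14],0,0]
    - [[-34,-0.6,-14],0,0]
    - [[-34,-0.6,-14],0,0]
    - [[-34,-0.6,-14],0,0]
    - [[-34,-0.6,-14],0,0]
    - [[-34,-0.6,-14],0,0]
    - [[-34,-0.6,-14],0,0]
    - [[-34,-0.6,-14],0,0]
    - [[-34,-0.6,-14],0,0]
    - [[-34,-0.6,-14],0,0]
    - [[0,0,0],0,0]

```text
time_s: 6.88
tool_pos: [0.5, -0.0242, 0.4213]
ee_rot: [179.9, -31.5, -3.6]
contact_force: [-0.0, -0.3, -0.7]
finger_gap: 0.0003
```

```bash
python3 -c "
from h import *
go((490,-22,90),(631,-21,45))"
```

```text
pos [500.  -24.2 421.3] rot [179.9 -31.5  -3.6] F [-0.  -0.3 -0.7] t 6.8833 j [-10.1 -10.5  97.8   3.7  61.3  82.7]
[ 0.49  -0.022  0.09 ] tool shift [-181.7   -2.1  277.2] norm 331
[ 0.631 -0.021  0.045] tool shift [ 96.4 -10.  111.8] norm 148
```

>>> carry_out:
  motion:
    - [[-18.2,-0.2,27.7],0,0]
    - [[-18.2,-0.2,27.7],0,0]
    - [[-18.2,-0.2,27.7],0,0]
    - [[-18.2,-0.2,27.7],0,0]
    - [[-18.2,-0.2,27.7],0,0]
    - [[-18.2,-0.2,27.7],0,0]
    - [[-18.2,-0.2,27.7],0,0]
    - [[-18.2,-0.2,27.7],0,0]
    - [[-18.2,-0.2,27.7],0,0]
    - [[-18.2,-0.2,27.7],0,0]
    - [[0,0,0],0,0]

```text
time_s: 7.8
tool_pos: [0.5003, -0.0217, 0.1123]
ee_rot: [-179.4, -31.3, -3.7]
contact_force: [0.1, 0.2, -0.4]
finger_gap: 0.0
```

```bash
python3 -c "
from h import *
go((626,-21,40))"
```

```text
pos [500.3 -21.7 112.3] rot [-179.4  -31.3   -3.7] F [ 0.1  0.2 -0.4] t 7.8 j [-10.4  12.  130.   30.8   8.1  53.7]
[ 0.626 -0.021  0.04 ] tool shift [ 69.5  -7.3 127. ] norm 145
```

```bash
cat > k.py <<'E'
import numpy as np
from scipy.optimize import least_squares
D=[((17.62,86.38,76.11),.5743,.2304),((44.3,8.5,96),1.0429,.502),((-10.5,97.8,61.3),.5006,.4213),((12,130,8.1),.5008,.1123)]
dr=lambda a:np.array([np.sin(np.radians(a)),np.cos(np.radians(a))])
def fk(p,q):
    h,a2,a3,L,d,r0=p
    v=a2*dr(q[0])+a3*dr(q[0]+q[1])+L*dr(sum(q))
    return np.array([np.hypot(v[0]+r0,d),v[1]+h])
f=lambda p:np.concatenate([fk(p,q)-[r,z] for q,r,z in D]+[[.01*(p[5])]])
s=least_squares(f,[.2,.45,.4,.3,.05,0]); p=s.x
if __name__=='__main__':
    print(np.round(p,3),np.round(s.fun*1e3,1))
    for z in (.022,.05):
      for r in (.48,.5,.52,.54,.56,.6,.63):
        row=[]
        for t in (0,10,15,20,25,28,31):
            g=lambda q:np.append(fk(p,(q[0],q[1],q[2]))-[r,z],np.radians(sum(q)-180+t))
            o=least_squares(g,[20,110,40]); row.append((t,np.round(o.x[1:]).astype(int).tolist(),round(o.cost*1e3)))
        print(z,r,row)
E
python3 k.py
```

```text
[ 0.1    0.722  0.431  0.445  0.    -0.066] [ -4.4   8.3 -30.5  -5.7 -35.8  28.9  70.7 -31.5  -0.7]
0.022 0.48 [(0, [116, 44], 0), (10, [125, 29], 0), (15, [130, 21], 0), (20, [135, 13], 0), (25, [139, 3], 0), (28, [143, -3], 0), (31, [146, -9], 0)]
0.022 0.5 [(0, [114, 45], 0), (10, [123, 30], 0), (15, [128, 22], 0), (20, [132, 13], 0), (25, [137, 4], 0), (28, [141, -2], 0), (31, [144, -8], 0)]
0.022 0.52 [(0, [112, 46], 0), (10, [121, 31], 0), (15, [126, 23], 0), (20, [130, 14], 0), (25, [135, 5], 0), (28, [138, -1], 0), (31, [142, -7], 0)]
0.022 0.54 [(0, [109, 47], 0), (10, [119, 32], 0), (15, [123, 24], 0), (20, [128, 15], 0), (25, [133, 6], 0), (28, [136, 0], 0), (31, [139, -6], 0)]
0.022 0.56 [(0, [107, 48], 0), (10, [116, 33], 0), (15, [121, 25], 0), (20, [126, 16], 0), (25, [131, 7], 0), (28, [134, 1], 0), (31, [137, -5], 0)]
0.022 0.6 [(0, [102, 51], 0), (10, [112, 35], 0), (15, [117, 27], 0), (20, [122, 18], 0), (25, [127, 9], 0), (28, [130, 3], 0), (31, [133, -3], 0)]
0.022 0.63 [(0, [98, 53], 0), (10, [108, 37], 0), (15, [113, 29], 0), (20, [118, 20], 0), (25, [123, 11],
[... 378 characters left out ...]
, 35], 0), (15, [123, 27], 0), (20, [128, 19], 0), (25, [133, 10], 0), (28, [136, 4], 0), (31, [139, -2], 0)]
0.05 0.54 [(0, [107, 51], 0), (10, [116, 36], 0), (15, [121, 28], 0), (20, [126, 20], 0), (25, [131, 11], 0), (28, [134, 5], 0), (31, [137, -1], 0)]
0.05 0.56 [(0, [105, 52], 0), (10, [114, 37], 0), (15, [119, 29], 0), (20, [124, 21], 0), (25, [129, 12], 0), (28, [132, 6], 0), (31, [135, 0], 0)]
0.05 0.6 [(0, [100, 54], 0), (10, [110, 39], 0), (15, [115, 31], 0), (20, [120, 22], 0), (25, [125, 13], 0), (28, [128, 8], 0), (31, [131, 2], 0)]
0.05 0.63 [(0, [96, 56], 0), (10, [106, 40], 0), (15, [111, 32], 0), (20, [116, 24], 0), (25, [121, 15], 0), (28, [124, 9], 0), (31, [128, 3], 0)]
```

>>> carry_out:
  motion:
    - [[12,-1.5,27],0,0]
    - [[12,-1.5,27],0,0]
    - [[12,-1.5,27],0,0]
    - [[12,-1.5,27],0,0]
    - [[0,0,0],0,0]

```text
time_s: 8.22
tool_pos: [0.6103, -0.0266, 0.0602]
ee_rot: [-178.8, -31.1, -3.5]
contact_force: [1.7, -0.5, -0.5]
finger_gap: 0.0002
```

```bash
python3 -c "
from h import *
go((600,-21,36),(630,-21,30))"
```

```text
pos [610.3 -26.6  60.2] rot [-178.8  -31.1   -3.5] F [ 1.7 -0.5 -0.5] t 8.2167 j [ -8.9  24.3 120.5  42.8   5.8  42.8]
[ 0.6   -0.021  0.036] tool shift [-21.6  -4.7  15.3] norm 27
[ 0.63  -0.021  0.03 ] tool shift [22.5 -1.4 20.6] norm 31
```

>>> carry_out:
  motion:
    - [[-11,-2,8],0,0]
    - [[-11,-2,8],0,0]
    - [[0,0,0],0,0]

```text
time_s: 8.47
tool_pos: [0.5967, -0.025, 0.0458]
ee_rot: [-177.8, -30.2, -3.6]
contact_force: [-0.3, -0.2, 0.6]
finger_gap: 0.0004
```

```bash
python3 -c "
from h import *
go((629,-21,30),(630,-21,26))"
```

```text
pos [596.7 -25.   45.8] rot [-177.8  -30.2   -3.6] F [-0.3 -0.2  0.6] t 8.4667 j [ -9.7  25.3 122.2  63.4   5.9  21.4]
[ 0.629 -0.021  0.03 ] tool shift [19.7 -4.9 30. ] norm 36
[ 0.63  -0.021  0.026] tool shift [-1.1  0.1  4. ] norm 4
```

>>> carry_out:
  motion:
    - [[10,-2.5,10],0,0]
    - [[8,-2.5,10],0,0]
    - [[2,0,8],0,0]
    - [[0,0,0],0,0]

```text
time_s: 8.8
tool_pos: [0.6307, -0.022, 0.0336]
ee_rot: [-177.8, -30.2, -3.5]
contact_force: [-0.2, 0.9, -0.2]
finger_gap: -0.0002
```

Run:
```python
from h import *
go((629,-21,26))
c=cam('scene'); save(c,'s2.png',(200,130,420,290),3.5)
```

```text
pos [630.7 -22.   33.6] rot [-177.8  -30.2   -3.5] F [-0.2  0.9 -0.2] t 8.8 j [ -8.6  28.1 118.6  55.1   5.8  30.5]
[ 0.629 -0.021  0.026] tool shift [-5.3 -0.7  5.7] norm 8
```

View pics/s2.png

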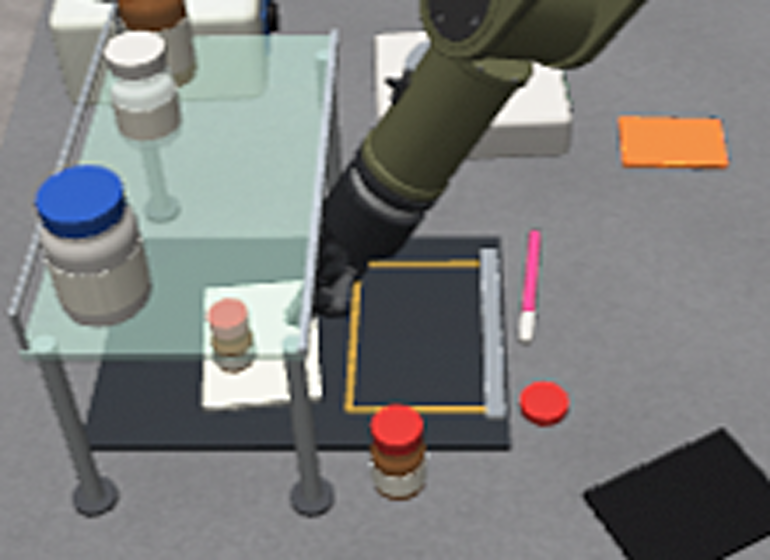

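The crop shows the fingertips (crop 305,295) under the shelf edge, just above the tile's near part, with the bottle clear. I'll lower in small steps until contact.

>>> carry_out:
  motion:
    - [[-2,0,3.5],0,0]
    - [[-1.5,0,2.5],0,0]
    - [[0,0,0],0,0]

```text
time_s: 9.1
tool_pos: [0.628, -0.0226, 0.0269]
ee_rot: [-177.6, -29.8, -3.5]
contact_force: [-0.7, -0.0, 0.6]
finger_gap: -0.0
```

>>> carry_out:
  motion:
    - [[-1,0,1.7],0,0]
    - [[0,0,0],0,0]

```text
time_s: 9.27
tool_pos: [0.6281, -0.0228, 0.0251]
ee_rot: [-177.5, -29.8, -3.5]
contact_force: [-0.4, -0.1, -1.1]
finger_gap: 0.0001
```

>>> carry_out:
  motion:
    - [[-1,0,1.7],0,0]
    - [[0,0,0],0,0]

```text
time_s: 9.43
tool_pos: [0.6283, -0.023, 0.0232]
ee_rot: [-177.5, -29.8, -3.5]
contact_force: [-0.2, 0.2, -0.3]
finger_gap: -0.0001
```

>>> carry_out:
  motion:
    - [[-1,0,1.7],0,0]
    - [[0,0,0],0,0]

```text
time_s: 9.6
tool_pos: [0.6284, -0.0233, 0.0213]
ee_rot: [-177.4, -29.7, -3.5]
contact_force: [0.6, -0.1, -1.0]
finger_gap: 0.0003
```

>>> carry_out:
  motion:
    - [[-0.7,0,1],0,0]
    - [[0,0,0],0,0]

```text
time_s: 9.77
tool_pos: [0.6284, -0.0234, 0.0202]
ee_rot: [-177.4, -29.7, -3.5]
contact_force: [-0.9, 0.7, 0.5]
finger_gap: -0.0003
```

>>> carry_out:
  motion:
    - [[-0.7,0,1],0,0]
    - [[0,0,0],0,0]

```text
time_s: 9.93
tool_pos: [0.6291, -0.0236, 0.0199]
ee_rot: [-177.4, -29.8, -3.5]
contact_force: [-0.9, 0.7, 4.2]
finger_gap: -0.0
```

>>> carry_out:
  motion:
    - [[-0.6,0,1],0,0]
    - [[0,0,0],0,0]

```text
time_s: 10.1
tool_pos: [0.6299, -0.0239, 0.0197]
ee_rot: [-177.4, -29.9, -3.5]
contact_force: [-0.8, 0.3, 9.6]
finger_gap: 0.0002
```

>>> carry_out:
  motion:
    - [[-0.4,0,0.7],0,0]
    - [[-4.4,0.2,-2.4],0,0]
    - [[-4.4,0.2,-2.4],0,0]
    - [[0,0,0],0,0]

```text
time_s: 10.43
tool_pos: [0.6206, -0.0244, 0.0197]
ee_rot: [-177.3, -30.0, -3.5]
contact_force: [-1.7, -0.8, 11.5]
finger_gap: 0.0002
```

Run:
```python
from h import *
go((610,-23.5,19.7))
```

```text
pos [620.6 -24.4  19.7] rot [-177.3  -30.    -3.5] F [-1.7 -0.8 11.5] t 10.4333 j [ -9.6  29.4 120.2  82.1   5.8   2.7]
[ 0.61   -0.0235  0.0197] tool shift [-9.2 -0.5 -5.3] norm 11
```

>>> carry_out:
  motion:
    - [[-4.4,-0.2,-2.4],0,0]
    - [[-4.4,-0.2,-2.4],0,0]
    - [[-4.4,-0.2,-2.4],0,0]
    - [[-4.4,-0.2,-2.4],0,0]

```text
time_s: 10.77
tool_pos: [0.6021, -0.0225, 0.0197]
ee_rot: [-177.2, -30.1, -3.5]
contact_force: [2.3, -0.5, 9.6]
finger_gap: 0.0003
```

```bash
cat > tile.py <<'E'
from h import *
# tile corners at z=.016 from bright-pixel line fit in the scene/top view, masked to region
def tilepts(n,box,z=.016,thr=150):
    c=cam(n); im=c['image'].astype(int); m=((im.min(2)>thr)&(im.max(2)-im.min(2)<45)).astype(np.uint8)
    k=np.zeros_like(m); k[box[1]:box[3],box[0]:box[2]]=1; m*=k
    N,l,st,_=cv2.connectedComponentsWithStats(m); i=1+st[1:,4].argmax(); 
    q=cv2.boxPoints(cv2.minAreaRect(cv2.findNonZero((l==i).astype(np.uint8))))
    print(n,st[i],[np.round(1000*onz(c,p,z)[:2],1).tolist() for p in q]); return c
E
python3 - <<'E'
from tile import *
go((600,-23.5,19.7))
c=tilepts('scene',(240,190,330,265)); save(c,'s3.png',(230,160,370,280),5)
E
```

```text
pos [602.1 -22.5  19.7] rot [-177.2  -30.1   -3.5] F [ 2.3 -0.5  9.6] t 10.7667 j [ -9.8  28.8 122.7 101.1   6.  -16.6]
[ 0.6    -0.0235  0.0197] tool shift [-1.7  1.1 -1. ] norm 2
scene [ 240  190   59   56 1149] [[787.0, -195.7], [586.4, -182.7], [587.7, 58.5], [760.4, 48.0]]
```

View pics/s3.png

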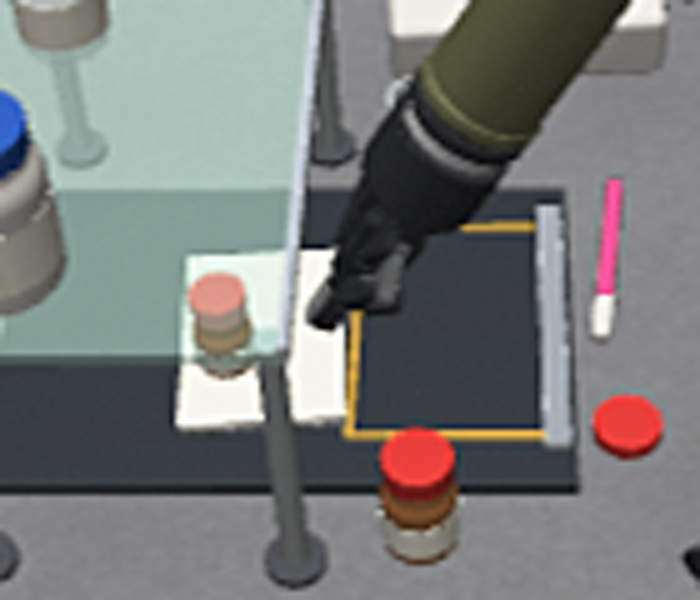

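The crop shows the tile carried along with its near edge now at the outline (crop 345,330) and the bottle upright. I'll continue with a slight roll to square it.

>>> carry_out:
  motion:
    - [[-5.4,0.4,-2.7],0.01,0]
    - [[-5.2,0.4,-3],0.01,0]
    - [[-5.2,0.4,-3],0.01,0]
    - [[-5.2,0.4,-3],0.01,0]
    - [[-5.2,0.4,-3],0.01,0]
    - [[-5.2,0.4,-3],0.01,0]

```text
time_s: 11.32
tool_pos: [0.5667, -0.0223, 0.0197]
ee_rot: [-175.1, -30.0, -7.5]
contact_force: [2.0, -0.6, 10.5]
finger_gap: 0.0
```

```bash
python3 -c "
from h import *
go((560,-23,19.7),(490,-24,19.7))"
```

```text
pos [566.7 -22.3  19.7] rot [-175.1  -30.    -7.5] F [ 2.  -0.6 10.5] t 11.3167 j [-10.8  27.8 127.3 126.4   8.1 -39.5]
[ 0.56   -0.023   0.0197] tool shift [-5.7  1.3 -3.3] norm 7
[ 0.49   -0.024   0.0197] tool shift [-60.    7.2 -35.3] norm 70
```

>>> carry_out:
  motion:
    - [[-5.2,0.6,-3],0.008,0]
    - [[-5.2,0.6,-3],0.008,0]
    - [[-5.2,0.6,-3],0.008,0]
    - [[-5.2,0.6,-3],0.008,0]
    - [[-5.2,0.6,-3],0.008,0]

```text
time_s: 11.73
tool_pos: [0.5368, -0.0223, 0.0198]
ee_rot: [-173.8, -29.8, -10.1]
contact_force: [2.8, -0.1, 10.9]
finger_gap: 0.0003
```

Run:
```python
from tile import *
go((515,-23,19.7),(490,-24,19.7))
c=cam('top'); save(c,'t4.png',(280,100,400,260),4); save(cam('scene'),'s4.png')
```

```text
pos [536.8 -22.3  19.8] rot [-173.8  -29.8  -10.1] F [ 2.8 -0.1 10.9] t 11.7333 j [-11.7  27.2 131.1 138.7  10.5 -50.5]
[ 0.515  -0.023   0.0197] tool shift [-18.6   3.4 -11. ] norm 22
[ 0.49   -0.024   0.0197] tool shift [-21.2   4.  -12.7] norm 25
```

View pics/t4.png

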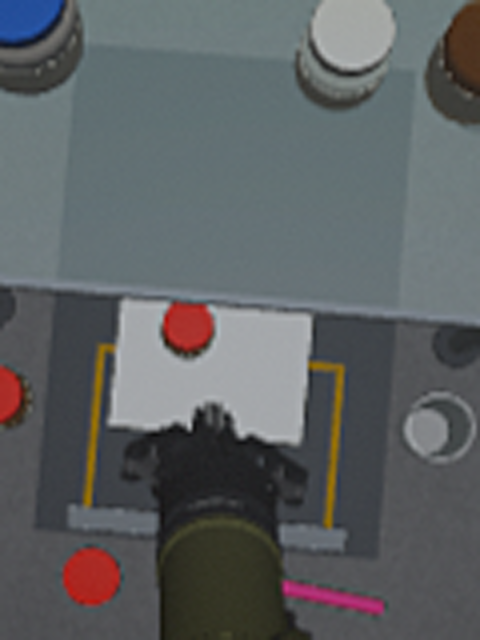

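The tile (crop near edge (108,425) to (302,444)) is now nearly parallel to the strip (70,507)–(345,530), and the bottle is upright at (188,328).

Run:
```python
from h import *
c=cam('top'); T=lambda p:(p[0]/4+280-.38,p[1]/4+100-.38)
a,b=[onz(c,T(p),.016)[:2]*1e3 for p in((108,425),(302,444))]
print(a,b,np.linalg.norm(a-b),np.degrees(np.arctan2(-(a-b)[0],(a-b)[1])))
y=np.radians(-3.5); bx=np.array([np.cos(y),np.sin(y)]);by=np.array([-bx[1],bx[0]])
bay=np.array([512,-26]); m=(a+b)/2-bay; print('near mid in bay',m@bx+50,m@by)
```

```text
[527.19128772  50.00930056] [517.06035092 -90.10095793] 140.47604926315293 -4.1356820362177755
near mid in bay 59.743439162006645 6.561232065692819
```

>>> carry_out:
  motion:
    - [[-5.1,1,-3],0,0]
    - [[-5.1,1,-3],0,0]
    - [[-5.1,1,-3],0,0]

```text
time_s: 12.13
tool_pos: [0.5194, -0.0232, 0.0199]
ee_rot: [-173.9, -29.6, -10.1]
contact_force: [1.5, 1.0, 7.5]
finger_gap: -0.0002
```

```bash
python3 -c "
from h import *
go((510,-23.4,19.7),(479,-25,19.7))"
```

```text
pos [519.4 -23.2  19.9] rot [-173.9  -29.6  -10.1] F [1.5 1.  7.5] t 12.1333 j [-12.4  26.8 133.2 141.8  11.8 -54.5]
[ 0.51   -0.0234  0.0197] tool shift [-8.1  1.3 -4.6] norm 9
[ 0.479  -0.025   0.0197] tool shift [-26.3   5.4 -15.6] norm 31
```

>>> carry_out:
  motion:
    - [[-4,0.6,-1.6],0,0]
    - [[-4,0.6,-2.1],0,0]
    - [[-4,0.6,-2.1],0,0]

```text
time_s: 12.38
tool_pos: [0.5111, -0.0243, 0.0208]
ee_rot: [-174.1, -28.7, -10.0]
contact_force: [0.0, 0.6, -0.5]
finger_gap: -0.0
```

```bash
python3 -c "
from h import *
go((500,-23.4,19.7))"
```

```text
pos [511.1 -24.3  20.8] rot [-174.1  -28.7  -10. ] F [ 0.   0.6 -0.5] t 12.3833 j [-12.7  26.1 133.3 136.9  10.6 -49.8]
[ 0.5    -0.0234  0.0197] tool shift [-10.3   0.6  -4.5] norm 11
```

>>> carry_out:
  motion:
    - [[9,0,-15],0,0]
    - [[9,0,-15],0,0]
    - [[-26,0,-14],0,0]
    - [[-26,0,-14],0,0]
    - [[-26,0,-14],0,0]
    - [[-26,0,-14],0,0]
    - [[-26,0,-14],0,0]
    - [[-26,0,-14],0,0]

```text
time_s: 13.05
tool_pos: [0.4605, -0.0098, 0.0699]
ee_rot: [-173.2, -25.5, -9.6]
contact_force: [-0.5, 0.2, -0.3]
finger_gap: 0.0001
```

```bash
python3 -c "
from h import *
go((479,-25,40))"
```

```text
pos [460.5  -9.8  69.9] rot [-173.2  -25.5   -9.6] F [-0.5  0.2 -0.3] t 13.05 j [-13.3  15.4 133.3  53.8  10.5  33.2]
[ 0.479 -0.025  0.04 ] tool shift [ 5.9 16.1 34.3] norm 38
```

>>> carry_out:
  motion:
    - [[-28,8,-13],0,0]
    - [[-28,8,-13],0,0]
    - [[-28,0,-13],0,0]
    - [[-28,0,-13],0,0]
    - [[-28,0,-13],0,0]
    - [[-28,0,-13],0,0]

```text
time_s: 13.55
tool_pos: [0.3453, -0.0139, 0.1418]
ee_rot: [-173.7, -20.5, -9.0]
contact_force: [0.3, 0.7, 0.9]
finger_gap: 0.0001
```

```bash
python3 -c "
from h import *
go((495,-25,35))"
```

```text
pos [345.3 -13.9 141.8] rot [-173.7  -20.5   -9. ] F [0.3 0.7 0.9] t 13.55 j [-20.4  -3.6 133.3  18.9  32.9  63. ]
[ 0.495 -0.025  0.035] tool shift [102.8   4.3 152.8] norm 184
```

>>> carry_out:
  motion:
    - [[-25,0,20],0,0]
    - [[-25,0,20],0,0]
    - [[-25,0,20],0,0]
    - [[-25,0,20],0,0]

```text
time_s: 13.88
tool_pos: [0.3417, -0.0028, 0.113]
ee_rot: [-174.3, -15.8, -8.5]
contact_force: [0.1, -0.3, 0.1]
finger_gap: 0.0
```

```bash
python3 -c "
from h import *
go((440,-22,60),(490,-24.5,35))"
```

```text
pos [341.7  -2.8 113. ] rot [-174.3  -15.8   -8.5] F [ 0.1 -0.3  0.1] t 13.8833 j [-16.1   1.2 133.3  15.   31.3  69.7]
[ 0.44  -0.022  0.06 ] tool shift [81.9 12.3 77.5] norm 113
[ 0.49   -0.0245  0.035 ] tool shift [41.1 -1.1 37.9] norm 56
```

Run:
```python
from h import *
c=cam('top'); a=c['image'][130:250,280:400]; s=cam('scene'); b=s['image'][160:280,250:370]
print(s['image'].shape)
im=np.hstack([cv2.resize(x,None,fx=3.3,fy=3.3,interpolation=cv2.INTER_CUBIC) for x in(a,b)]); cv2.imwrite('pics/m5.png',im[:,:,::-1])
```

```text
(400, 640, 3)
```

View pics/m5.png

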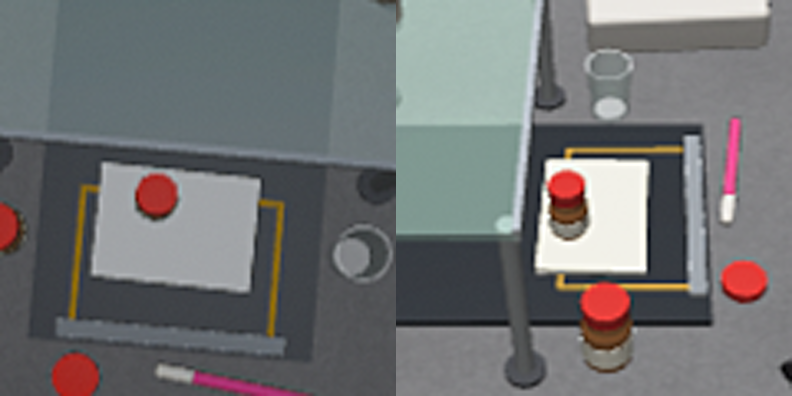

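Both views show the tile nearly square and clear of the shelf. Its near edge runs from (92,275) to (250,291) in the left panel, with the bottle upright at (157,194).

```bash
cat >> h.py <<'E'
y_=np.radians(-3.5); bx=np.array([np.cos(y_),np.sin(y_)]);by=np.array([-bx[1],bx[0]]); bay=np.array([512.,-26])
def tilepose(nl,nr,fl,fr):
    nl,nr,fl,fr=map(np.array,(nl,nr,fl,fr)); C=(nl+nr+fl+fr)/4; v=(nl-nr)+(fl-fr); yaw=np.degrees(np.arctan2(-v[0],v[1])); d=C-bay
    print('tile',np.round(C,1),'yaw',round(yaw,2),'in bay x',round(d@bx,1),'y',round(d@by,1),'near mid',np.round((nl+nr)/2,1))
E
python3 - <<'E'
from h import *
c=cam('top'); s=cam('scene')
T=lambda p:(p[0]/3.3+280-.35,p[1]/3.3+130-.35); S=lambda p:(p[0]/3.3+250-.35,p[1]/3.3+160-.35)
tilepose(*[onz(c,T(p),.016)[:2]*1e3 for p in((92,275),(250,291),(103,163),(261,180))])
tilepose(*[onz(s,S(p),.016)[:2]*1e3 for p in((251,272),(252,160),(140,271),(150,159))])
print('strip',[onz(c,T(p),.016)[:2]*1e3 for p in((57,318),(285,339))],[onz(s,S(p),.016)[:2]*1e3 for p in((690-396,293),(685-396,137))])
print('cap',tri(c,T((157,193)),s,S((171,183))), 'sample foot', )
go((440,-22,60),(518,-24.5,35))
E
```

```text
tile [550.5 -25.9] yaw -4.54 in bay x 38.4 y 2.4 near mid [501.5 -22.3]
tile [550.5 -22.1] yaw -3.75 in bay x 38.2 y 6.2 near mid [500.1 -18.3]
strip [array([468.39995894,  76.33612487]), array([ 455.3913798 , -122.63475215])] [array([468.1624148 ,  78.67265467]), array([ 456.07085801, -119.20278414])]
cap (array([ 0.57402871, -0.00777614,  0.07420216]), np.float64(0.0007301348904196008)) sample foot
pos [341.6  -2.3 112.7] rot [-174.2  -15.8   -8.4] F [-0.9  0.3  0.3] t 14.0833 j [-16.1   1.3 133.3  15.1  31.4  69.5]
[ 0.44  -0.022  0.06 ] tool shift [82.1 12.9 77. ] norm 113
[ 0.518  -0.0245  0.035 ] tool shift [67.8 -4.3 45.8] norm 82
```

>>> carry_out:
  motion:
    - [[20.5,3.2,19],0,0]
    - [[20.5,3.2,19],0,0]
    - [[20.5,3.2,19],0,0]
    - [[20.5,3.2,19],0,0]
    - [[25,-1.5,15],0,0]
    - [[25,-1.5,15],0,0]
    - [[25,-1.5,15],0,0]
    - [[0,0,0],0,0]

```text
time_s: 14.75
tool_pos: [0.5322, -0.0272, 0.0392]
ee_rot: [-174.3, -16.2, -8.5]
contact_force: [0.7, 0.3, 0.2]
finger_gap: -0.0002
```

```bash
python3 -c "
from h import *
go((526,-24.5,26),(526,-24.5,20),(516,-24.5,20))"
```

```text
pos [532.2 -27.2  39.2] rot [-174.3  -16.2   -8.5] F [0.7 0.3 0.2] t 14.75 j [-12.2  22.9 118.6  17.1  23.6  70.7]
[ 0.526  -0.0245  0.026 ] tool shift [-10.   -0.7  10.9] norm 15
[ 0.526  -0.0245  0.02  ] tool shift [-1.7  0.6  5.7] norm 6
[ 0.516  -0.0245  0.02  ] tool shift [-9.5  1.2 -2.9] norm 10
```

>>> carry_out:
  motion:
    - [[-5,-0.4,5.4],0,0]
    - [[-5,-0.4,5.4],0,0]
    - [[-0.6,0.2,2],0,0]
    - [[0,0,0],0,0]

```text
time_s: 15.08
tool_pos: [0.5151, -0.0218, 0.0226]
ee_rot: [-174.2, -15.6, -8.4]
contact_force: [-0.0, -0.5, -0.5]
finger_gap: 0.0003
```

>>> carry_out:
  motion:
    - [[-0.5,0.2,1.7],0,0]
    - [[0,0,0],0,0]

```text
time_s: 15.25
tool_pos: [0.5175, -0.0224, 0.0219]
ee_rot: [-174.2, -15.8, -8.4]
contact_force: [-0.9, -0.6, -0.1]
finger_gap: -0.0004
```

>>> carry_out:
  motion:
    - [[-0.5,0.2,1.7],0,0]
    - [[0,0,0],0,0]

```text
time_s: 15.42
tool_pos: [0.5181, -0.0225, 0.0201]
ee_rot: [-174.2, -15.8, -8.4]
contact_force: [0.1, -0.1, 1.4]
finger_gap: -0.0003
```

>>> carry_out:
  motion:
    - [[8.1,-0.8,0.7],0,0]
    - [[-0.6,0.2,2],0,0]
    - [[0,0,0],0,0]

```text
time_s: 15.67
tool_pos: [0.5274, -0.023, 0.0198]
ee_rot: [-174.2, -15.9, -8.4]
contact_force: [-0.3, 0.5, -0.0]
finger_gap: -0.0002
```

>>> carry_out:
  motion:
    - [[-0.3,0.1,1],0,0]
    - [[0,0,0],0,0]

```text
time_s: 15.83
tool_pos: [0.5264, -0.0228, 0.0185]
ee_rot: [-174.2, -15.8, -8.4]
contact_force: [0.7, -1.1, 1.5]
finger_gap: -0.0
```

>>> carry_out:
  motion:
    - [[-0.3,0.1,1],0,0]
    - [[0,0,0],0,0]

```text
time_s: 16.0
tool_pos: [0.5266, -0.0228, 0.0181]
ee_rot: [-174.2, -15.9, -8.4]
contact_force: [-1.0, 0.5, 7.4]
finger_gap: 0.0
```

>>> carry_out:
  motion:
    - [[-0.3,0.1,1],0,0]
    - [[0,0,0],0,0]

```text
time_s: 16.17
tool_pos: [0.5274, -0.023, 0.0179]
ee_rot: [-174.2, -16.0, -8.4]
contact_force: [-2.6, 0.6, 13.5]
finger_gap: -0.0003
```

>>> carry_out:
  motion:
    - [[-4.8,0.7,-1.4],0,0]
    - [[-4.8,0.7,-1.4],0,0]
    - [[-4.8,0.7,-1.4],0,0]
    - [[-4.8,0.7,-1.4],0,0]
    - [[-4.8,0.7,-1.4],0,0]

```text
time_s: 16.58
tool_pos: [0.504, -0.0243, 0.0181]
ee_rot: [-174.3, -16.2, -8.4]
contact_force: [1.8, 0.1, 9.8]
finger_gap: -0.0002
```

>>> carry_out:
  motion:
    - [[-4.8,0.7,-1.2],0,0]
    - [[-4.8,0.7,-1.2],0,0]
    - [[-2.4,0.3,-0.7],0,0]

```text
time_s: 16.83
tool_pos: [0.4919, -0.0247, 0.018]
ee_rot: [-174.3, -16.3, -8.5]
contact_force: [2.3, 0.3, 11.6]
finger_gap: 0.0002
```

>>> carry_out:
  motion:
    - [[-2,0.2,-0.5],0,0]
    - [[-2,0.2,-0.5],0,0]

```text
time_s: 17.0
tool_pos: [0.4886, -0.0249, 0.018]
ee_rot: [-174.3, -16.3, -8.5]
contact_force: [3.8, -0.2, 12.2]
finger_gap: 0.0001
```

>>> carry_out:
  motion:
    - [[-2,0.2,-0.5],0,0]
    - [[0,0,0],0,0]

```text
time_s: 17.17
tool_pos: [0.4866, -0.0248, 0.0179]
ee_rot: [-174.3, -16.3, -8.5]
contact_force: [2.0, -0.6, 12.9]
finger_gap: 0.0001
```

>>> carry_out:
  motion:
    - [[-2,0.2,-0.5],0,0]
    - [[0,0,0],0,0]

```text
time_s: 17.33
tool_pos: [0.4848, -0.0248, 0.0179]
ee_rot: [-174.3, -16.4, -8.5]
contact_force: [2.8, 0.1, 13.2]
finger_gap: -0.0003
```

>>> carry_out:
  motion:
    - [[-2,0.2,-0.5],0,0]
    - [[-1,0.1,-0.3],0,0]
    - [[0,0,0],0,0]

```text
time_s: 17.58
tool_pos: [0.482, -0.0249, 0.0179]
ee_rot: [-174.3, -16.4, -8.5]
contact_force: [2.5, -0.1, 14.4]
finger_gap: -0.0001
```

Run:
```python
from h import *
go((475,-24,20))
c=cam('top'); a=c['image'][130:250,280:400]; s=cam('scene'); b=s['image'][160:280,250:370]
im=np.hstack([cv2.resize(x,None,fx=3.3,fy=3.3,interpolation=cv2.INTER_CUBIC) for x in(a,b)]); cv2.imwrite('pics/m6.png',im[:,:,::-1])
```

```text
pos [482.  -24.9  17.9] rot [-174.3  -16.4   -8.5] F [ 2.5 -0.1 14.4] t 17.5833 j [-13.4  23.2 126.1  25.8  16.4  60.3]
[ 0.475 -0.024  0.02 ] tool shift [-6.1 -0.2 -4. ] norm 7
```

View pics/m6.png

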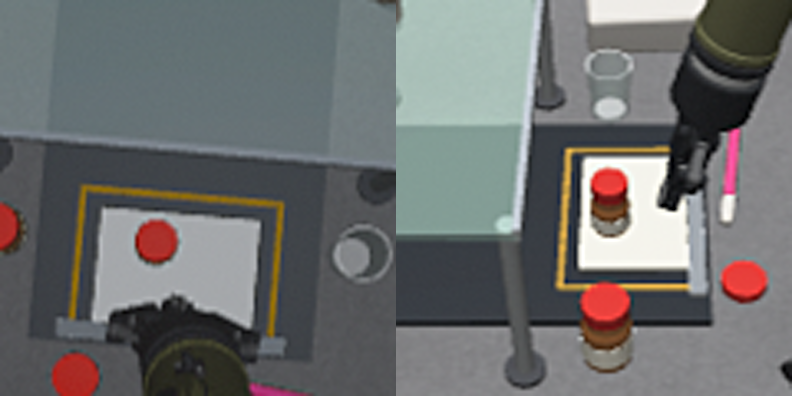

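Run:
```python
from h import *
c=cam('top'); s=cam('scene')
T=lambda p:(p[0]/3.3+280-.35,p[1]/3.3+130-.35); S=lambda p:(p[0]/3.3+250-.35,p[1]/3.3+160-.35)
for cc,F,ps in((c,T,[(103,207),(260,222)]),(s,S,[(580-396,268),(583-396,156)])):
    a,b=[onz(cc,F(p),.016)[:2]*1e3 for p in ps]; v=a-b
    print(np.round([a,b],1),'yaw',np.degrees(np.arctan2(-v[0],v[1])),'bay x of far edge',[((p-bay)@bx) for p in(a,b)],'y',((a+b)/2-bay)@by)
    yaw=np.arctan2(-v[0],v[1]);
```

```text
[[566.6  38.8]
 [556.8 -98.8]] yaw -4.042301586014308 bay x of far edge [np.float64(50.5081486510955), np.float64(49.20211186093383)] y -0.9584787217289829
[[565.4  44.1]
 [559.6 -98.8]] yaw -2.3505769328993034 bay x of far edge [np.float64(49.03837617132272), np.float64(51.907491643469896)] y 1.7375286744922214
```

>>> carry_out:
  motion:
    - [[-2,0.2,-0.6],0,0]
    - [[-2,0.2,-0.6],0,0]
    - [[0,0,0],0,0]

```text
time_s: 18.03
tool_pos: [0.4777, -0.0248, 0.0179]
ee_rot: [-174.3, -16.4, -8.5]
contact_force: [3.1, -0.3, 13.6]
finger_gap: 0.0001
```

>>> carry_out:
  motion:
    - [[1.5,0,-5],0,0]
    - [[8,0,-28],0,70]
    - [[8,0,-28],0,70]
    - [[8,0,-28],0,70]
    - [[-20,0,-34],0,70]
    - [[-20,0,-34],0,70]
    - [[-25,0,-30],0,70]
    - [[0,0,0],0,70]

```text
time_s: 18.7
tool_pos: [0.3769, -0.0275, 0.1859]
ee_rot: [-174.3, -15.8, -8.4]
contact_force: [-0.3, -0.3, -0.7]
finger_gap: 0.0699
```

Run:
```python
from h import *
go((500,-10,160))
c=cam('top'); a=c['image'][130:250,280:400]; s=cam('scene'); b=s['image'][160:280,250:370]
im=np.hstack([cv2.resize(x,None,fx=3.3,fy=3.3,interpolation=cv2.INTER_CUBIC) for x in(a,b)]); cv2.imwrite('pics/m7.png',im[:,:,::-1])
```

```text
pos [376.9 -27.5 185.9] rot [-174.3  -15.8   -8.4] F [-0.3 -0.3 -0.7] t 18.7 j [-19.1  -3.5 122.3  11.7  47.3  71.5]
[ 0.5  -0.01  0.16] tool shift [107.7 -29.3  60.6] norm 127
```

View pics/m7.png

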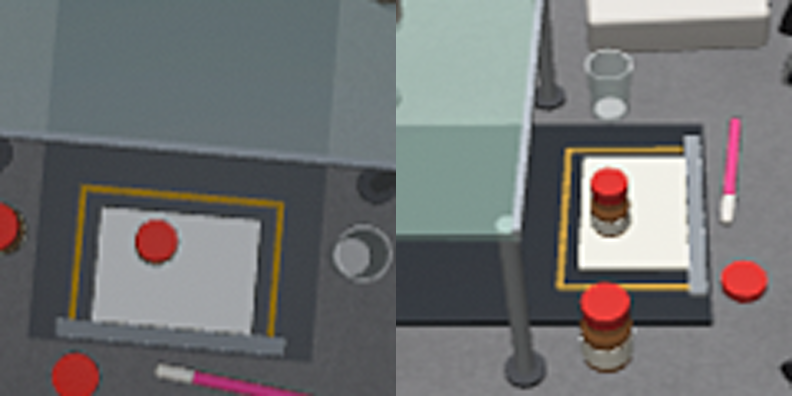

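The tile lies flush along the strip, and its far corners did not move on the last push. It is centred in the outline with the bottle upright (left panel 157,241), and the fingers are off. Next I locate the bottle and roll the tool so the jaw axis is level.

Run:
```python
from h import *
c=cam('top'); s=cam('scene')
T=lambda p:(p[0]/3.3+280-.35,p[1]/3.3+130-.35); S=lambda p:(p[0]/3.3+250-.35,p[1]/3.3+160-.35)
X,g=tri(c,T((157,240)),s,S((213,180))); print('cap',X,g)
print(onz(c,T((157,240)),.076),onz(s,S((213,172)),.076))
for n,cc in(('top',c),('scene',s)):
    print(n,[(np.round(r['rect'],1).tolist(),round(r['score'],2)) for r in env.trace(n,'sample')[:3]],[(np.round(r['xy'],1).tolist(),round(r['score'],2)) for r in env.spot_point(n,'sample')[:3]], proj(cc,(.538,-.007,.016)),proj(cc,(.538,-.007,.076)))
```

```text
cap [ 0.53544711 -0.00877738  0.07448748] 0.00016181216055715148
[ 0.5352775  -0.00876012  0.076     ] [ 0.53516457 -0.01738808  0.076     ]
top [([325.4, 205.2, 15.1, 16.7], 0.62)] [([323.6, 202.0], 0.63)] [326.45317776 202.63409618] [326.60496872 201.36406242]
scene [([313.5, 222.5, 12.7, 24.6], 0.51)] [([314.6, 226.8], 0.51)] [313.90850559 227.62707275] [313.37809018 214.31862   ]
```

>>> carry_out:
  motion:
    - [[0,0,0],-0.112,70]
    - [[0,0,0],-0.112,70]
    - [[0,0,0],-0.112,70]
    - [[0,0,0],0,70]

```text
time_s: 19.43
tool_pos: [0.3825, -0.0287, 0.1828]
ee_rot: [-179.9, -16.7, 11.8]
contact_force: [0.6, 0.8, -0.2]
finger_gap: 0.07
```

```bash
python3 -c "
from h import *
go((541.5,-7,125),(541.5,-7,33))"
```

```text
pos [382.5 -28.7 182.8] rot [-179.9  -16.7   11.8] F [ 0.6  0.8 -0.2] t 19.4333 j [-19.   -2.6 122.   11.8  46.9  52.1]
[ 0.5415 -0.007   0.125 ] tool shift [136.8  11.5 101.2] norm 171
[ 0.5415 -0.007   0.033 ] tool shift [-26.4   0.2  88.1] norm 92
```

>>> carry_out:
  motion:
    - [[27.4,2.3,20.2],0,70]
    - [[27.4,2.3,20.2],0,70]
    - [[27.4,2.3,20.2],0,70]
    - [[27.4,2.3,20.2],0,70]
    - [[27.4,2.3,20.2],0,70]
    - [[0,0,0],0,70]

```text
time_s: 19.93
tool_pos: [0.5483, -0.0074, 0.1244]
ee_rot: [-179.9, -16.9, 11.5]
contact_force: [0.6, -0.5, 0.4]
finger_gap: 0.0703
```

```bash
python3 -c "
from h import *
go((541.5,-7,33))"
```

```text
pos [548.3  -7.4 124.4] rot [-179.9  -16.9   11.5] F [ 0.6 -0.5  0.4] t 19.9333 j [ -9.3  15.4 111.1   9.8  38.1  62.3]
[ 0.5415 -0.007   0.033 ] tool shift [-32.9  -1.5  85.5] norm 92
```

>>> carry_out:
  motion:
    - [[-8.2,-0.4,21.4],0,70]
    - [[-8.2,-0.4,21.4],0,70]
    - [[-8.2,-0.4,21.4],0,70]
    - [[-8.2,-0.4,21.3],0,70]
    - [[0,0,0],0,70]

```text
time_s: 20.35
tool_pos: [0.5307, -0.0064, 0.0305]
ee_rot: [-179.6, -16.2, 11.4]
contact_force: [-1.0, 0.7, 0.2]
finger_gap: 0.0703
```

Run:
```python
from h import *
go((541.5,-7,33))
c=cam('top'); a=c['image'][150:240,280:370]; s=cam('scene'); b=s['image'][170:260,270:360]
im=np.hstack([cv2.resize(x,None,fx=4.4,fy=4.4,interpolation=cv2.INTER_CUBIC) for x in(a,b)]); cv2.imwrite('pics/m8.png',im[:,:,::-1])
```

```text
pos [530.7  -6.4  30.5] rot [-179.6  -16.2   11.4] F [-1.   0.7  0.2] t 20.35 j [ -9.5  23.8 118.6  15.6  23.3  55.4]
[ 0.5415 -0.007   0.033 ] tool shift [10.8  2.8  0.5] norm 11
```

View pics/m8.png

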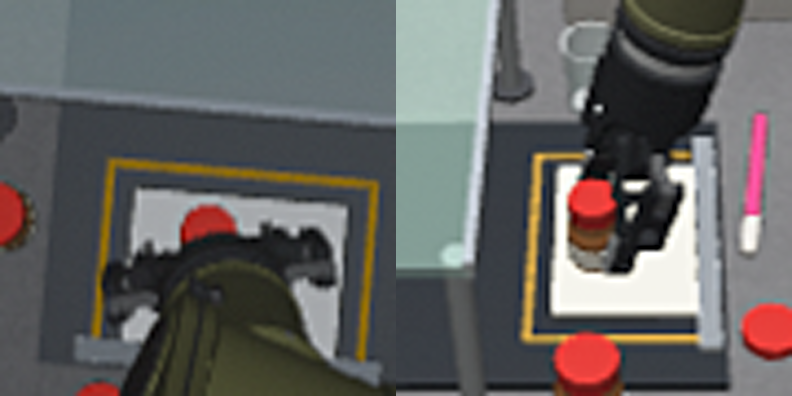

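The fingers straddle the bottle, which is at (208,225) in the left panel, but they sit about 11 mm short. I'll move forward and then close.

>>> carry_out:
  motion:
    - [[5.4,1.4,-0.2],0,70]
    - [[5.4,1.4,-0.2],0,70]
    - [[0,0,0],0,70]

```text
time_s: 20.7
tool_pos: [0.5491, -0.0084, 0.0411]
ee_rot: [180.0, -17.1, 11.6]
contact_force: [1.0, 0.2, 0.6]
finger_gap: 0.07
```

```bash
python3 -c "
from h import *
go((541.5,-7,33))"
```

```text
pos [549.1  -8.4  41.1] rot [180.  -17.1  11.6] F [1.  0.2 0.6] t 20.7 j [ -9.4  23.4 116.6  14.6  24.6  56.5]
[ 0.5415 -0.007   0.033 ] tool shift [-9.2 -3.   5.7] norm 11
```

>>> carry_out:
  motion:
    - [[0,0,0],0,70]
    - [[0,0,0],0,70]

```text
time_s: 20.87
tool_pos: [0.5459, -0.0078, 0.0397]
ee_rot: [-179.9, -16.9, 11.6]
contact_force: [-0.4, 0.1, -0.7]
finger_gap: 0.07
```

```bash
python3 -c "
from h import *
go((541.5,-7,34))"
```

```text
pos [545.9  -7.8  39.7] rot [-179.9  -16.9   11.6] F [-0.4  0.1 -0.7] t 20.8667 j [ -9.4  23.5 116.8  14.7  24.6  56.4]
[ 0.5415 -0.007   0.034 ] tool shift [-5.6 -1.7  4.2] norm 7
```

>>> carry_out:
  motion:
    - [[-3,-0.8,2.5],0,70]
    - [[-2.6,-0.8,2.5],0,70]
    - [[0,0,0],0,70]
    - [[0,0,0],0,70]

```text
time_s: 21.2
tool_pos: [0.5401, -0.0068, 0.0317]
ee_rot: [-179.8, -16.7, 11.6]
contact_force: [0.7, -0.4, -0.5]
finger_gap: 0.0699
```

>>> carry_out:
  motion:
    - [[0,0,0],0,42]
    - [[0,0,0],0,40]
    - [[0,0,0],0,38]
    - [[0,0,0],0,34]
    - [[0,0,0],0,30]
    - [[0,0,0],0,30]
  squeeze: 25

```text
time_s: 21.7
tool_pos: [0.5413, -0.007, 0.0324]
ee_rot: [-179.9, -16.8, 11.6]
contact_force: [-0.4, -0.4, 1.9]
finger_gap: 0.0368
```

Run:
```python
from h import *
go((541.5,-7,34))
s=cam('scene'); print([(np.round(r['rect'],1).tolist(),round(r['score'],2)) for r in env.trace('scene','sample')[:2]])
```

```text
pos [541.3  -7.   32.4] rot [-179.9  -16.8   11.6] F [-0.4 -0.4  1.9] t 21.7 j [ -9.4  24.  117.7  15.5  23.3  55.5]
[ 0.5415 -0.007   0.034 ] tool shift [ 0.6  0.  -1.5] norm 2
[([309.7, 219.8, 3.4, 21.2], 0.68)]
```

>>> carry_out:
  motion:
    - [[1.2,0,-4],0,30]
    - [[2.4,0,-8],0,30]
    - [[5,0,-16],0,30]
    - [[6,0,-20],0,30]
    - [[8,0,-26],0,30]
    - [[8,0,-26],0,30]
    - [[8,0,-26],0,30]
    - [[3,0,-10],0,30]
    - [[0,0,0],0,30]
    - [[0,0,0],0,30]

```text
time_s: 22.63
tool_pos: [0.5416, -0.0072, 0.1754]
ee_rot: [-179.9, -16.9, 11.6]
contact_force: [-0.8, -0.5, -1.1]
finger_gap: 0.0368
```

Run:
```python
from h import *
# grasp offset: sample origin = TCP + (-5.4.., z-16) as grasped
go((475.5,-351,170),(475.5,-351,84))
s=cam('scene'); t=cam('top'); print([(np.round(r['rect'],1).tolist(),round(r['score'],2)) for r in env.trace('scene','sample')[:2]])
T=lambda p:(p[0]/3.3+250-.35,p[1]/3.3+80-.35)
print([(np.round(r['rect'],1).tolist(),round(r['score'],2)) for r in env.trace('scene','pan')[:2]+env.trace('top','pan')[:2]])
```

```text
pos [541.6  -7.2 175.4] rot [-179.9  -16.9   11.6] F [-0.8 -0.5 -1.1] t 22.6333 j [ -9.4  10.9 107.8   8.4  45.8  63.9]
[ 0.4755 -0.351   0.17  ] tool shift [-130.   323.3  -34.1] norm 350
[ 0.4755 -0.351   0.084 ] tool shift [-24.9   0.1  82.3] norm 86
[([336.8, 156.8, 57.2, 36.3], 0.57)]
[([335.1, 153.8, 55.9, 35.5], 0.7)]
```

>>> carry_out:
  motion:
    - [[-4,10,-1],0,30]
    - [[-9,22,-2.4],0,30]
    - [[-9,22,-2.4],0,30]
    - [[-9,22,-2.4],0,30]
    - [[-9,22,-2.4],0,30]
    - [[-9,22,-2.4],0,30]
    - [[-9,22,-2.4],0,30]
    - [[-9,22,-2.4],0,30]
    - [[-9,22,-2.4],0,30]
    - [[-9,22,-2.4],0,30]
    - [[-9,22,-2.4],0,30]
    - [[-9,22,-2.4],0,30]
    - [[-9,22,-2.4],0,30]
    - [[-9,22,-2.4],0,30]
    - [[-9,22,-2.4],0,30]
    - [[-4,5,-1],0,30]
    - [[0,0,0],0,30]
    - [[0,0,0],0,30]

```text
time_s: 24.38
tool_pos: [0.4707, -0.3507, 0.1681]
ee_rot: [-179.7, -16.7, 11.5]
contact_force: [0.0, 0.3, -0.6]
finger_gap: 0.0364
```

Run:
```python
from h import *
go((475.5,-350,120),(475.5,-350,86))
```

```text
pos [ 470.7 -350.7  168.1] rot [-179.7  -16.7   11.5] F [ 0.   0.3 -0.6] t 24.3833 j [-50.2  17.8  98.7  17.8  56.9  19.3]
[ 0.4755 -0.35    0.12  ] tool shift [-9.2  0.5 47.5] norm 48
[ 0.4755 -0.35    0.086 ] tool shift [-9.8  0.2 32.6] norm 34
```

>>> carry_out:
  motion:
    - [[-3.6,0.2,16],0,30]
    - [[-3.6,0.2,16],0,30]
    - [[-3.6,0.2,16],0,30]
    - [[-3,0,12],0,30]
    - [[-2.7,0,9],0,30]
    - [[-1.8,0,6],0,30]
    - [[0,0,0],0,30]
    - [[0,0,0],0,30]

```text
time_s: 25.05
tool_pos: [0.4756, -0.3504, 0.0921]
ee_rot: [-179.8, -16.8, 11.7]
contact_force: [0.5, 0.6, -1.1]
finger_gap: 0.0366
```

Run:
```python
from h import *
go((475.5,-350,83))
c=cam('top'); a=c['image'][180:270,410:500]; s=cam('scene'); b=s['image'][100:190,285:375]
im=np.hstack([cv2.resize(x,None,fx=4.4,fy=4.4,interpolation=cv2.INTER_CUBIC) for x in(a,b)]); cv2.imwrite('pics/m9.png',im[:,:,::-1])
```

```text
pos [ 475.6 -350.4   92.1] rot [-179.8  -16.8   11.7] F [ 0.5  0.6 -1.1] t 25.05 j [-49.8  23.4 103.5  20.4  46.8  15.3]
[ 0.4755 -0.35    0.083 ] tool shift [-2.6 -0.4  8.8] norm 9
```

View pics/m9.png

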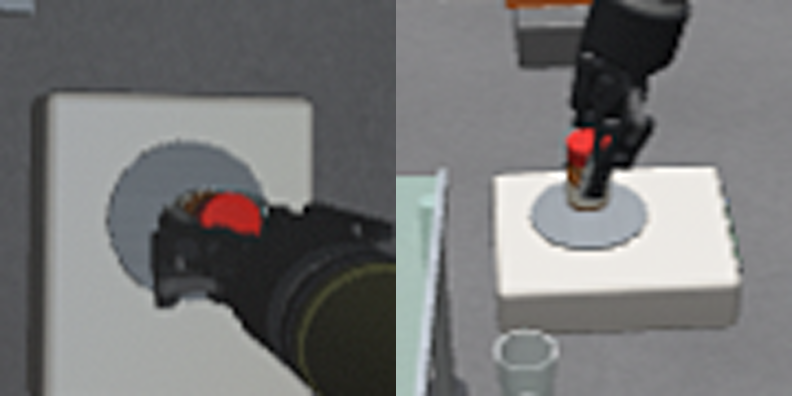

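The bottle hangs upright over the pan. Its cap at (230,218) versus the pan centre (185,218) matches the parallax expected for a centred bottle, within 1–2 mm. I'll lower gently.

>>> carry_out:
  motion:
    - [[-1.5,-0.2,5],0,30]
    - [[-0.6,0,2],0,30]
    - [[0,0,0],0,30]
    - [[0,0,0],0,30]

```text
time_s: 25.48
tool_pos: [0.4753, -0.3508, 0.0848]
ee_rot: [-179.9, -16.8, 11.6]
contact_force: [0.4, 0.4, -0.9]
finger_gap: 0.037
```

>>> carry_out:
  motion:
    - [[-0.4,0,1.3],0,30]
    - [[0,0,0],0,30]

```text
time_s: 25.65
tool_pos: [0.4753, -0.3509, 0.0834]
ee_rot: [-179.9, -16.8, 11.6]
contact_force: [0.3, -0.2, 0.0]
finger_gap: 0.0369
```

>>> carry_out:
  motion:
    - [[-0.3,0,1],0,30]
    - [[0,0,0],0,30]

```text
time_s: 25.82
tool_pos: [0.4755, -0.351, 0.0825]
ee_rot: [-179.9, -16.8, 11.6]
contact_force: [-0.6, 0.5, -0.7]
finger_gap: 0.037
```

>>> carry_out:
  motion:
    - [[-0.2,0,0.8],0,30]
    - [[0,0,0],0,30]

```text
time_s: 25.98
tool_pos: [0.4756, -0.351, 0.0824]
ee_rot: [-179.9, -16.8, 11.6]
contact_force: [-2.4, 0.6, 4.8]
finger_gap: 0.0367
```

>>> carry_out:
  motion:
    - [[-0.2,0,0.8],0,30]
    - [[0,0,0],0,30]

```text
time_s: 26.15
tool_pos: [0.4756, -0.351, 0.0824]
ee_rot: [-179.9, -16.8, 11.7]
contact_force: [-4.5, 1.8, 9.7]
finger_gap: 0.037
```

>>> carry_out:
  motion:
    - [[0.2,0,-0.9],0,30]
    - [[0,0,0],0,37]
    - [[0,0,0],0,39]
    - [[0,0,0],0,42]
    - [[0,0,0],0,50]
    - [[0,0,0],0,60]
    - [[0,0,0],0,70]
    - [[0,0,0],0,70]
    - [[0,0,0],0,70]

```text
time_s: 26.9
tool_pos: [0.4754, -0.3508, 0.0816]
ee_rot: [-179.9, -16.8, 11.6]
contact_force: [-0.5, -0.8, 0.6]
finger_gap: 0.0697
```

>>> carry_out:
  motion:
    - [[1,0,-4],0,70]
    - [[4,0,-14],0,70]
    - [[8,0,-26],0,70]
    - [[8,0,-26],0,70]
    - [[8,0,-26],0,70]
    - [[8,0,-26],0,70]
    - [[-30,0,-20],0,70]
    - [[-30,0,-20],0,70]
    - [[-30,0,-20],0,70]
    - [[-30,0,-20],0,70]
    - [[0,0,0],0,70]
    - [[0,0,0],0,70]

```text
time_s: 27.9
tool_pos: [0.3394, -0.38, 0.2524]
ee_rot: [180.0, -16.8, 11.5]
contact_force: [0.2, 0.8, 0.0]
finger_gap: 0.07
```

Run:
```python
from h import *
go((475.5,-350,83))
c=cam('top'); a=c['image'][120:270,250:490]; s=cam('scene'); b=s['image'][100:280,200:400]
im=np.vstack([cv2.resize(a,(480,300),interpolation=cv2.INTER_CUBIC)]);b=cv2.resize(b,(333,300),interpolation=cv2.INTER_CUBIC)
cv2.imwrite('pics/m10.png',np.hstack([im[:,:467],b])[:,:,::-1])
for n in('top','scene'): print(n,[(np.round(r['rect'],1).tolist(),round(r['score'],2)) for r in env.trace(n,'sample')[:3]])
```

```text
pos [ 339.4 -380.   252.4] rot [180.  -16.8  11.5] F [0.2 0.8 0. ] t 27.9 j [-64.9   8.4  98.2  17.4  70.1   8.1]
[ 0.4755 -0.35    0.083 ] tool shift [ 84.4  -2.5 202.4] norm 219
top [([455.3, 230.6, 22.0, 16.6], 0.52)]
scene [([327.5, 142.7, 3.3, 16.0], 0.49)]
```

The picture limit is reached, so I'll do the final checks with numbers.

Run:
```python
from h import *
for n in('top','scene'):
    c=cam(n); im=c['image'].astype(int)
    u=proj(c,(.470,-.351,.07+.064)).astype(int)
    red=(im[:,:,0]>120)&(im[:,:,1]<70)&(im[:,:,2]<70); k=np.zeros_like(red); k[u[1]-25:u[1]+25,u[0]-25:u[0]+25]=1
    v,h=np.nonzero(red&k); m=(h.mean(),v.mean()); print(n,'red cap px',len(h),np.round(m,1),'expected cap',u,'extent',np.ptp(h)+1,np.ptp(v)+1)
    if n=='top': ct,mt=c,m
    else: print('cap centre',tri(ct,mt,c,m))
    # tile: bright pixels on the board, to world
    w=(im.min(2)>(125 if n=='top' else 185)).astype(np.uint8)
    q=np.array([proj(c,(*(bay+a*bx+b*by)/1e3,.016)) for a,b in((-49,-85),(-49,85),(75,85),(75,-85))]).astype(np.int32)
    M=np.zeros_like(w); cv2.fillPoly(M,[q],1); N,l,st,ce=cv2.connectedComponentsWithStats(w*M); i=1+st[1:,4].argmax()
    cv2_pts=cv2.findNonZero((l==i).astype(np.uint8)).reshape(-1,2)
    P=np.array([onz(c,p,.016)[:2]*1e3 for p in cv2_pts]).astype(np.float32); r=cv2.minAreaRect(P)
    d=np.array(r[0])-bay; print('tile',np.round(r[0],1),np.round(r[1],1),round(r[2],1),'bay x,y',np.round([d@bx,d@by],1))
```

```text
top red cap px 139 [461. 230.] expected cap [461 230] extent 13 13
tile [512.4 -26.3] [139.1 100.3] 86.6 bay x,y [ 0.4 -0.3]
scene red cap px 40 [328.1 134.5] expected cap [328 132] extent 9 6
cap centre (array([ 0.47062206, -0.35482444,  0.12197833]), np.float64(0.0012011415784574343))
tile [513.4 -23.5] [134.9 100.5] 86.6 bay x,y [1.2 2.6]
```

```bash
python3 -c "
from h import *
print(env.job_done())"
```

```text
the job is handed in; nothing more can be done
None
```

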